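Sort cake-stand sleeves on the gauge pin

ROBOT

A 7-joint arm with a two-finger parallel gripper is mounted at the origin on the work surface. World frame = base frame: x ahead of the robot, y to its left, z up, the work surface at z = 0. Lengths are in m, angles in degrees, forces in N, time in s.
With the tool pointing down it reaches from about 0.425 to 0.825 m from the base axis. Payload 3.6 kg.
Tool frame: the origin (TCP) lies between the finger pads; the fingertips stand env.tips_ahead ahead of it and the grasp point (between the pads) lies 5 mm behind it (env.tips_ahead is the distance from the TCP to the fingertips, in m); z points along the fingers, y is the line along which they close (so a half turn about z gives the same grasp; the last joint's range is limited). The gripper opens to 93 mm and grips with 3 to 60 N. Pads are 15 mm wide; open, the fingers measure 128 mm over their backs; the gripper's body (75 mm by 188 mm) begins 65 mm behind the grasp point.
Start: joints at [66.836, 35.231, -0.722, 81.555, 0.464, 63.22, -2.315], TCP at [0.24, -0.604, 0.233] pointing down, gripper open.
Joint ranges: [-178.69, 178.69], [-17.37, 117.87], [-77.05, 75.6], [15.02, 138.74], [-78.02, 258.01], [0.78, 113.62], [-162.83, 162.83]. Speed limits (degrees/s): [159.86, 159.86, 180, 180, 180, 180, 180].

INTERFACE

Orientations are given as [roll, pitch, yaw] about the fixed x, y, z axes, in that order (R = Rz(yaw) Ry(pitch) Rx(roll)).
In Python, from workcell import monitor, camera, get_calibration, job, env gives the robot as it stands. The module is installed in compiled form; this text tells all that it offers.
- The arm moves only by the shell command python3 -m inch 'ROWS' [FORCE]. ROWS is JSON, one flat list of numbers, 5 for each row, row after row: the shift along the world's x, y, z each as a share of 4 cm, from -1 to 1, then the turn about the world's z as a share of 0.1 rad, from -1 to 1, then the opening, from -1 (shut) to 1 (fully open). A call has 1 to 8 rows; each row shifts and turns the commanded pose from where the row before left it; what a row does not reach is not made up. A row lasts 1/10 s, in which the tool goes at most 50 mm and 8.59 degrees, less where a joint would pass 70% of its speed; a pose out of reach is approached as far as the arm can. A call with a number of a shift or a turn outside -1 to 1 is refused whole. A call with a gripper value outside its range is refused whole. The fingers move at their own pace and stop on an object; FORCE is the grip in N (left out, the last holds). Time passes only in rows, so rows that do not move let the fingers close. It gives the time, the measured TCP pose, the force, the opening and the grip force at its end, in the units of the state.
- monitor.observe(): the state, without advancing time (a new reading comes with each control period).
- camera(name): name is "scene" or "top" or "wrist"; returns the picture (480x640x3 uint8, red, green, blue); there is no depth.
- get_calibration(name): a dict with "camera_matrix" (3x3 intrinsics, pixels), "D" ([k1, k2, p1, p2, k3] as OpenCV has them; the pictures are not rectified), "T" (4x4, takes a point from camera to world coordinates). Camera axes: x right, y down, z forward; pixel columns grow to the right and rows downward; lengths in m; the calibration is good to about 2 mm. A picture is of the moment at which its call begins: read the wrist's pose just before it. get_calibration takes no time and is no camera call; for the wrist camera it gives the pose at the moment of the call.
- job.hand_in(): hands the job in; it is judged then, once.
The state is a dict: "clock": time; "joint_positions": joint angles; "dq": joint speeds; "joint_efforts": joint torques, N m; "tool_pos": TCP position; "tcp_rot": TCP orientation; "contact_force": force on the tool from outside, world axes, zero at the start; "wrist_torque": the same for the moment, N m; "grip_width": finger opening in m; "grasp_force": force on a finger pad.
Only numpy, scipy, OpenCV 4.12 (cv2) and the standard library are available. Lean on these libraries where they do the work, as an engineer would, in place of code of your own. Each camera call takes 0.05 s, during which the arm holds its last target. There are 200 camera calls.

TASK

Two spacer sleeves for the cake stand look alike, but only one fits. Take them one at a time: slide the sleeve straight down over the stepped gauge pin as far as it will go, then take it off and stand it upright in the wooden crate if it went all the way down to the wooden base, or in the round steel tin if it stopped at the pin's shoulder. Leave the second sleeve where it stands until the first is put away, try it on the pin in the same way, and leave the other things on the counter where they are.

Things in the scene. Friction and masses are not known exactly. Their poses are not given: they have to be found in the camera images.
- sleeve_a: aluminium spacer sleeve for a cake stand, an upright tube standing on the counter: 50 mm outside diameter, 45 mm tall, about 85 to 170 g, bore either 22 mm or 30 mm (one sleeve of each). Origin at the centre of its underside, z along its bore. Outside it is just like the other sleeve; which of the two fits is found out on the gauge.
- sleeve_b: aluminium spacer sleeve for a cake stand, an upright tube standing on the counter: 50 mm outside diameter, 45 mm tall, about 85 to 170 g, bore either 22 mm or 30 mm (one sleeve of each). Origin at the centre of its underside, z along its bore. Outside it is just like the other sleeve; which of the two fits is found out on the gauge.
- gauge: fixed gauge: wooden base 90 x 90 x 25 mm with an upright steel pin at its centre. Pin: 25.5 mm diameter from 25 to 55 mm above the counter, a flat shoulder, then 17 mm diameter to 80 mm, tapering to a 6 mm tip at 90 mm. Origin: centre of the base's underside, on the pin's axis, z up. The fitting sleeve's underside comes down to 25 mm, the other's stops at 55 mm.
- pin_tip (a point): tip of the gauge pin, on its axis, 90 mm above the counter
- crate: shallow open wooden crate, fixed, 160 x 160 mm outside, 34 mm high, walls and floor 6 mm thick (148 x 148 mm inside). Origin at the centre of its underside, on the counter; x and y along its sides, z up.
- tin: shallow round steel cake tin, fixed, 156 mm outside diameter, 34 mm high, wall 3 mm, floor 5 mm thick. Origin at the centre of its underside, on the counter; z up.
- can: bystander: drink can, 66 mm diameter, 115 mm tall; origin at the centre of its underside
- jar: bystander: amber glass jar with a metal lid, 68 mm diameter, 85 mm tall; origin at the centre of its underside
- mug: bystander: white mug, 80 mm diameter, 85 mm tall, handle at its +y side; origin at the centre of its underside
- sugar_bowl: bystander: white bowl, 90 mm diameter, 50 mm tall; origin at the centre of its underside
- cake_server: bystander: flat cake server lying on the counter, 240 mm long along its x; origin at its middle, underside
- pepper_mill: bystander: dark wooden pepper mill, 52 mm diameter, 140 mm tall; origin at the centre of its underside
There are look-alikes about, which are no part of the job. There is more than one size of the crate; the job needs the larger. What is shaped like the sleeve_b but pink is not meant.

How it is judged:
By the outcome, as a careful person would: the job done as asked, in the order asked, and still so for the second after the job is handed in, with the robot touching nothing.
It also fails if it takes over 72 s, if anything falls off the work surface, if the arm or the gripper's body presses on something with over 40 N, if the wrist force passes 120 N, or if a joint passes its speed limit or range.

## Working session

There is one attempt and no reset: what is moved stays moved. The work goes in short steps, Python scripts to look and compute and a shell command to move; the robot and the scene stay as the last step left them, time stands still between calls to the robot, and variables do not carry over. Pictures are saved under pics/ and viewed, at most 10 in all, crops included, and the job is handed in when it is done.

```bash
mkdir -p pics; python3 - <<'E'
from workcell import monitor,camera,get_calibration,env
import cv2
for n in("scene","top"):
    cv2.imwrite(f"pics/{n}0.png",camera(n)[:,:,::-1]); c=get_calibration(n); print(n,c)
print(env.tips_ahead, monitor.observe())
E
```

```text
scene {'camera_matrix': array([[569.02524481,   0.        , 310.2967859 ],
       [  0.        , 569.02524481, 234.80576947],
       [  0.        ,   0.        ,   1.        ]]), 'D': array([-0.12432365,  0.        ,  0.        ,  0.        ,  0.        ]), 'T': array([[-0.90442578,  0.31433655, -0.28845544,  0.90607043],
       [ 0.42629357,  0.69272857, -0.58172238,  0.78355336],
       [ 0.01696472, -0.64909141, -0.76052123,  0.97625981],
       [ 0.        ,  0.        ,  0.        ,  1.        ]])}
top {'camera_matrix': array([[595.39596039,   0.        , 318.33069777],
       [  0.        , 595.39596039, 244.75676147],
       [  0.        ,   0.        ,   1.        ]]), 'D': array([-0.14681272,  0.        ,  0.        ,  0.        ,  0.        ]), 'T': array([[ 0.02040951, -0.99796635,  0.06038722,  0.48569019],
       [-0.99977182, -0.02075279, -0.00506293,  0.10838717],
       [ 0.00630584, -0.06027011, -0.99816219,  1.49123169],
       [ 0.        ,  0.        ,  0.        ,  1.        ]])}
0.014 {'clock': 0.1, 'joint_positions': array([66.83616648, 35.28312336, -0.72256728, 81.63134356,  0.46437587,
       63.22185219, -2.31381209]), 'dq': array([ 0.03503689, -0.13073001, -0.00481002, -0.19985463, -0.06592802,
       -0.01959541,  0.04873319]), 'joint_efforts': array([ 1.15237101e-03, -4.60043192e+01,  2.09822129e-01, -1.66245854e+01,
       -6.12132554e-02,  1.69209705e-02,  1.12855785e-04]), 'tool_pos': array([ 0.23951303, -0.60352058,  0.23160826]), 'tcp_rot': array([-1.79866577e+02,  2.11437930e-03,  2.16500624e+01]), 'contact_force': array([ 0.42728062,  0.10491179, -0.49095845]), 'wrist_torque': array([ 0.07340556, -0.00621657, -0.02277516]), 'grasp_force': 0.0, 'grip_width': 0.09275095159501584}
```

View pics/top0.png

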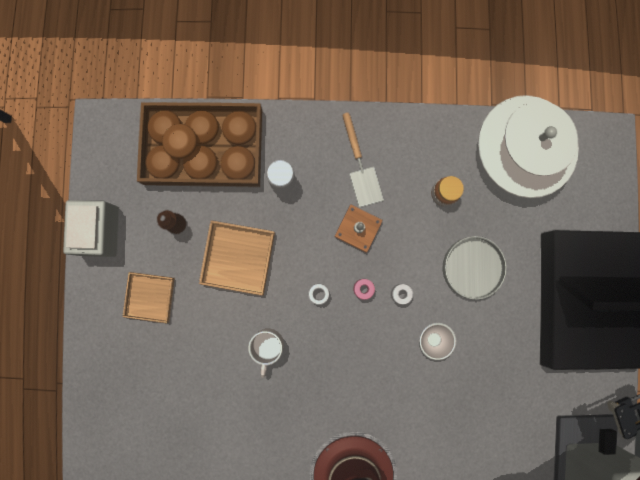

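View pics/scene0.png

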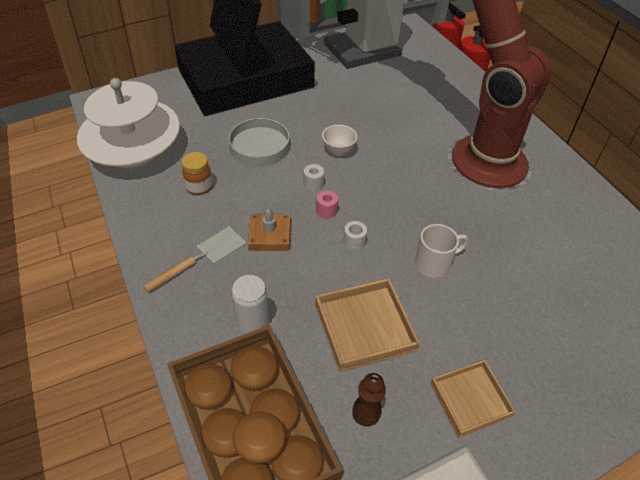

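The top view shows two grey sleeves at about (319,294) and (403,295). The pink ring at (365,289) is a look-alike. The gauge is at (359,228) and the tin at (475,268). There are two crates: a large one at (238,258) and a small one at (149,297); the job needs the larger. I'll confirm these in one enlarged crop.

```bash
cat > h.py <<'E'
import cv2,numpy as np
from workcell import get_calibration
def ray(n,u,v):
    c=get_calibration(n);p=cv2.undistortPoints(np.array([[[u,v]]],float),c["camera_matrix"],c["D"])[0,0]
    T=np.array(c["T"]);return T[:3,3],T[:3,:3]@np.array([p[0],p[1],1])
def w(n,u,v,z):
    o,d=ray(n,u,v);return (o+d*(z-o[2])/d[2])
def proj(n,P):
    c=get_calibration(n);T=np.linalg.inv(c["T"]);return cv2.projectPoints(np.array(P,float).reshape(-1,1,3),cv2.Rodrigues(T[:3,:3])[0],T[:3,3],c["camera_matrix"],c["D"])[0][:,0]
E
python3 - <<'E'
import cv2,numpy as np
from h import *
a=cv2.imread("pics/top0.png"); b=cv2.imread("pics/scene0.png")
A=cv2.resize(a[200:312,300:420],None,fx=5,fy=5,interpolation=3)
B=cv2.resize(b[155:265,235:385],None,fx=4,fy=4,interpolation=3)
cv2.imwrite("pics/ca.png",A);cv2.imwrite("pics/cb.png",B)
for nm,u,v,z in[("sl",319,294,.045),("sr",403,295,.045),("pink",365,289,.045),("tip",360,227,.09),("crate",238,258,.02),("tin",475,268,.034),("mug",266,347,.085),("bowl",438,341,.05),("can",280,173,.115),("jar",451,188,.085)]:
    print(nm,w("top",u,v,z).round(4))
for s,u,v in[("sl",355,230),("sr",314,172)]: print(s,w("scene",u,v,.045).round(4))
print("tip s",w("scene",268,211,.09))
for u,v in[(210,222),(273,233),(265,295),(202,285)]:print(w("top",u,v,.034).round(4))
E
```

```text
sl [0.4537 0.097  0.045 ]
sr [ 0.455  -0.1074  0.045 ]
pink [ 0.4679 -0.0144  0.045 ]
tip [0.6146 0.0036 0.09  ]
crate [0.5377 0.2992 0.02  ]
tin [ 0.5243 -0.2881  0.034 ]
mug [0.3272 0.2195 0.085 ]
bowl [ 0.3448 -0.1943  0.05  ]
can [0.7351 0.1944 0.115 ]
jar [ 0.7141 -0.2149  0.085 ]
sl [0.4585 0.099  0.045 ]
sr [ 0.461  -0.1029  0.045 ]
tip s [0.62336472 0.00847685 0.09      ]
[0.6245 0.3694 0.034 ]
[0.6005 0.2129 0.034 ]
[0.4482 0.2288 0.034 ]
[0.469  0.3845 0.034 ]
```

View pics/ca.png

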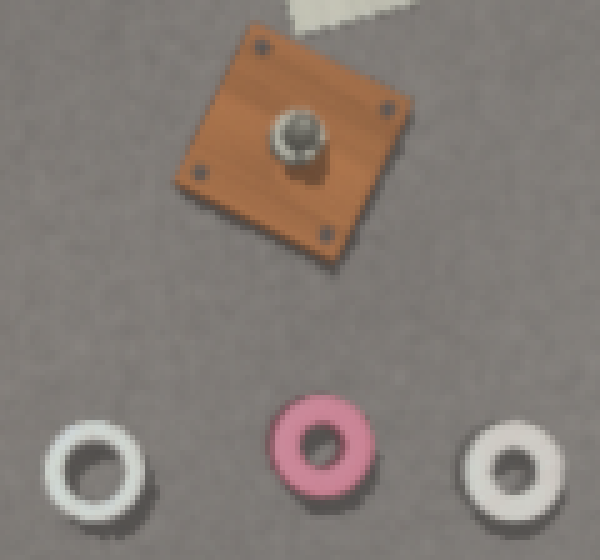

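View pics/cb.png

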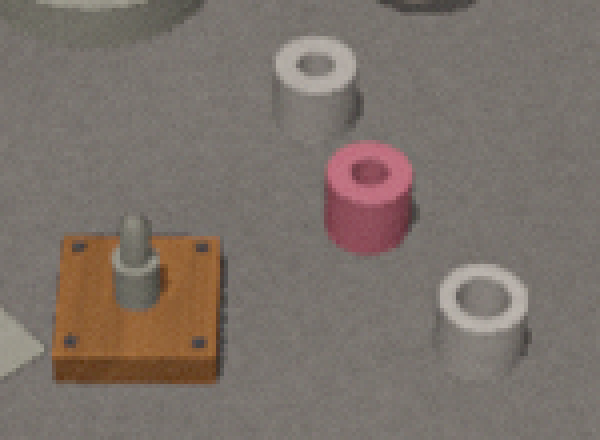

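The crops show the left sleeve at crop (95,471) has the wider bore. The right sleeve, at crop (513,471), is near-white with a narrow bore. The pink look-alike is at (322,446), and the pin shoulder is at (299,137). The two views agree to about 5 mm, so I'll refine with the wrist camera. I'll start with the right sleeve because it's nearer.

```bash
python3 -m inch '[0,0,1,0,1, 0,0.5,1,0,1, 0,1,0,0,1, 0,1,0,0,1, 0,1,0,0,1, 0,1,0,0,1, 0,0.7,0,0,1, 0.6,0.9,0,0,1]'; python3 -m inch '[0.7,0.93,0,0,1, 0.7,0.93,0,0,1, 0.7,0.93,0,0,1, 0.7,0.93,-0.5,0,1, 0.7,0.93,-0.5,0,1, 0.7,0.93,-0.5,0,1, 0.6,0.7,-0.5,0,1, 0,0,0,0,1]'; python3 - <<'E'
from workcell import monitor,camera,get_calibration
import cv2
from h import *
s=monitor.observe();print(s["clock"],s["tool_pos"],s["tcp_rot"],get_calibration("wrist"))
cv2.imwrite("pics/w1.png",camera("wrist")[:,:,::-1])
for n,u,v,z in[("top",318.6,293.8,.045),("top",402.1,293.7,.045),("top",359.4,227,.055),("scene",355.4,229.3,.045),("scene",313.4,171.4,.045),("scene",268.6,221.4,.055)]:print(n,w(n,u,v,z).round(4))
E
```

```text
clock: 0.9
tool_pos: [0.2607, -0.3598, 0.3125]
tcp_rot: [-180.0, 0.1, 21.3]
contact_force: [0.5, -0.6, 0.1]
grip_width: 0.093
grasp_force: 0.0
clock: 1.7
tool_pos: [0.4559, -0.1046, 0.231]
tcp_rot: [-179.7, 0.1, 22.2]
contact_force: [0.5, -0.5, -0.2]
grip_width: 0.0932
grasp_force: 0.0
1.7 [ 0.45585301 -0.10460398  0.23097706] [-1.79686753e+02  7.48582203e-02  2.22373360e+01] {'camera_matrix': array([[333.91183684,   0.        , 319.75870167],
       [  0.        , 333.91183684, 235.71637586],
       [  0.        ,   0.        ,   1.        ]]), 'D': array([-0.02290337,  0.        ,  0.        ,  0.        ,  0.        ]), 'T': array([[ 0.37832893, -0.88536334, -0.27018321,  0.53193934],
       [-0.92565117, -0.36376811, -0.10412812, -0.07553563],
       [-0.00609282,  0.28949009, -0.95716162,  0.38279176],
       [ 0.        ,  0.        ,  0.        ,  1.        ]])}
top [0.4541 0.098  0.045 ]
top [ 0.4581 -0.1052  0.045 ]
top [0.6178 0.0024 0.055 ]
scene [0.4568 0.0975 0.045 ]
scene [ 0.4614 -0.1054  0.045 ]
scene [0.6228 0.0069 0.055 ]
```

View pics/w1.png

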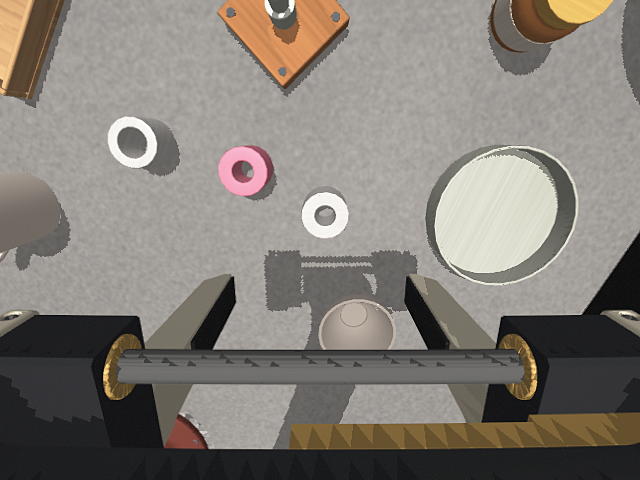

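The wrist view shows the right sleeve at (325,215), the left sleeve at (132,142), the pink one at (245,170), the pin near (282,10) and the tin at (505,215). I'll refine the sleeve centres with ellipse fits.

```bash
cat >> h.py <<'E'
def ell(n,img,u,v,r,z=.045,thr=None):
    u,v=int(u),int(v);c=img[v-r:v+r,u-r:u+r]
    g=c.min(2); t,m=cv2.threshold(g,thr or 0,255,0 if thr else cv2.THRESH_OTSU)
    k=max(cv2.findContours(m,0,cv2.CHAIN_APPROX_NONE)[0],key=cv2.contourArea)
    e=cv2.fitEllipse(k);p=(e[0][0]+u-r,e[0][1]+v-r)
    return np.round(p,1),np.round(e[1],1),w(n,*p,z).round(4)
E
python3 - <<'E'
from h import *
I=cv2.imread("pics/w1.png");print(ell("wrist",I,325,215,32));print(ell("wrist",I,132,142,32))
I=cv2.imread("pics/top0.png");print(ell("top",I,403,295,14),ell("top",I,319,294,14))
for x,y in[(.62,.003),(.617,.003)]:print(proj("wrist",[[x,y,.055],[x,y,.09]]))
for u,v in[(505,215)]:print(w("wrist",u,v,.034))
E
```

```text
(array([324.6, 214.8]), array([44.8, 45.8]), array([ 0.4581, -0.1121,  0.045 ]))
(array([131.8, 141.8]), array([45.4, 53.1]), array([0.4554, 0.0923, 0.045 ]))
(array([402.5, 293.7]), array([19. , 19.1]), array([ 0.4582, -0.1061,  0.045 ])) (array([318.3, 293.5]), array([19.1, 19.3]), array([0.4548, 0.0988, 0.045 ]))
[[271.64041078  -2.67401825]
 [265.09429052 -20.78371627]]
[[270.45045933   1.0316088 ]
 [263.76400709 -16.54500916]]
[ 0.52883386 -0.29372225  0.034     ]
```

```bash
python3 -m inch '[0.06,-0.08,-1,0,1, 0,0,-1,0,1, 0,0,-1,0,1, 0,0,-1,0,1, 0,0,-0.7,0,1, 0,0,-0.35,0,1, 0,0,0,0,1]' 15; python3 -m inch '[0,0,0,0,-1, 0,0,0,0,-1, 0,0,0,0,-1, 0,0,0,0,-1, 0,0,0,0,-1, 0,0,0,0,-1, 0,0,0,0,-1, 0,0,0,0,-1]' 25
python3 - <<'E'
from workcell import monitor,camera
from h import *
s=monitor.observe();print(s["tool_pos"],s["grip_width"],proj("wrist",[s["tool_pos"]]))
I=camera("wrist")[:,:,::-1];cv2.imwrite("pics/w2.png",I)
E
```

```text
clock: 2.45
tool_pos: [0.4553, -0.115, 0.0301]
tcp_rot: [-179.9, 0.2, 21.5]
contact_force: [0.2, -1.2, 0.3]
grip_width: 0.0929
grasp_force: 0.0
clock: 3.25
tool_pos: [0.4571, -0.1133, 0.0317]
tcp_rot: [-180.0, -0.0, 21.7]
contact_force: [-1.5, 1.6, 4.8]
grip_width: 0.0496
grasp_force: 25.6
[ 0.45709503 -0.11325462  0.03173318] 0.04955035504719561 [[317.8765302  302.86794585]]
```

View pics/w2.png

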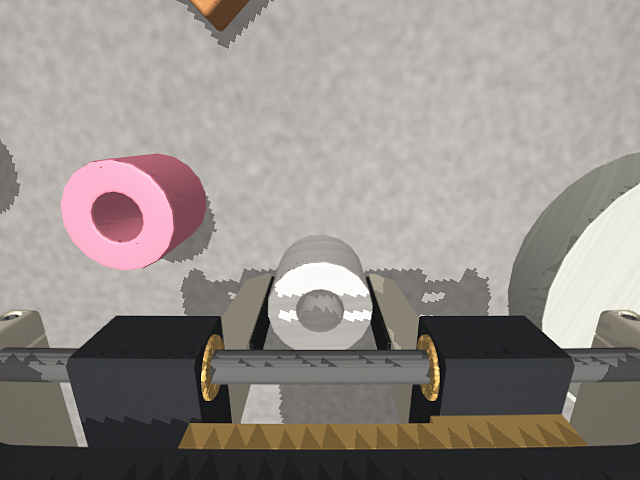

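The wrist view shows the sleeve held squarely between the fingers, with its rim centre at about (320,308). I'll lift it and bring the pin into the wrist view ahead of the tool.

```bash
python3 -m inch '[0,0,0.5,0,-1, 0,0,1,0,-1, 0,0,1,0,-1, 0.5,0.5,1,0,-1, 0.75,0.75,0,0,-1, 0.75,0.75,0,0,-1, 0,0,0,0,-1, 0,0,0,0,-1]' 25
python3 - <<'E'
from workcell import monitor,camera
from h import *
P=[]
for i in range(3):
    s=monitor.observe();P.append(s["tool_pos"]);I=camera("wrist")[:,:,::-1]
print(np.round(P,4),s["tcp_rot"],s["grip_width"],s["contact_force"]);cv2.imwrite("pics/w3.png",I)
E
```

```text
clock: 4.1
tool_pos: [0.5368, -0.0332, 0.1706]
tcp_rot: [-180.0, 0.1, 21.7]
contact_force: [0.4, -1.2, -1.5]
grip_width: 0.0491
grasp_force: 25.6
[[ 0.5368 -0.0332  0.1706]
 [ 0.536  -0.0345  0.1705]
 [ 0.5358 -0.0352  0.1706]] [1.79987409e+02 1.66844731e-01 2.15438456e+01] 0.04909640147064258 [-0.62249441  0.13338903 -0.81195496]
```

View pics/w3.png

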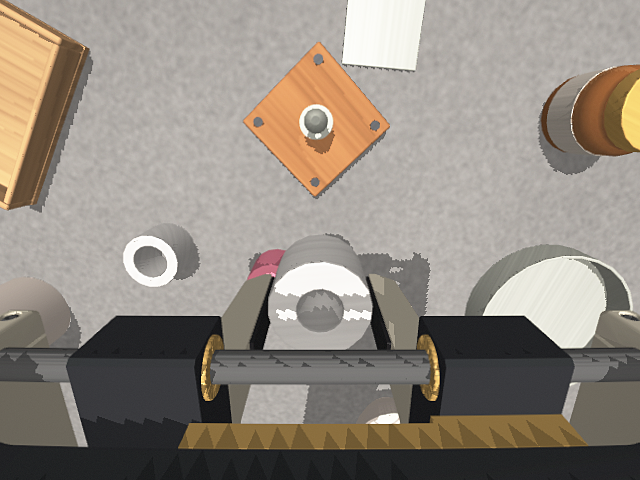

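The wrist view shows the pin shoulder centred at about (316,122) and the held rim at about (320,308). I'll work out the offset between them in this one camera.

```bash
python3 - <<'E'
from workcell import monitor
from h import *
s=monitor.observe();t=s["tool_pos"]
I=cv2.imread("pics/w3.png")
print("tool",t)
for z in(.17+.0145,):
  for uv in[(320.5,308),(320,311)]: print("rim",w("wrist",*uv,z).round(4))
print("bottom", w("wrist",318,286,.14).round(4))
for uv in[(316,122.5),(316,121)]: print("pin",w("wrist",*uv,.055).round(4))
c=[w("wrist",*p,.025) for p in[(318,42),(389,126),(315,192),(244,122)]];print(np.mean(c,0).round(4),[np.linalg.norm(c[i]-c[i-1]).round(4) for i in range(4)])
b=I[235:360,255:390].min(2); m=(b>225).astype(np.uint8)
k=np.vstack(cv2.findContours(m,0,cv2.CHAIN_APPROX_NONE)[0]);h=cv2.convexHull(k);print(h[:,0].T+np.array([[255],[235]]))
# predicted rim for sleeve centred on TCP axis
a=np.arange(0,6.3,.4);pts=np.c_[t[0]+.025*np.cos(a),t[1]+.025*np.sin(a),0*a+t[2]+.0145];p=proj("wrist",pts);print(p.min(0),p.max(0))
E
```

```text
tool [ 0.53577614 -0.03536109  0.1707759 ]
rim [ 0.5407 -0.0349  0.1845]
rim [ 0.5391 -0.0352  0.1845]
bottom [ 0.5308 -0.0372  0.14  ]
pin [ 6.192e-01 -5.000e-04  5.500e-02]
pin [ 6.202e-01 -1.000e-04  5.500e-02]
[ 6.201e-01 -2.000e-04  2.500e-02] [np.float64(0.0873), np.float64(0.0878), np.float64(0.0847), np.float64(0.0846)]
[[370 369 348 285 280 278 276 275 275 278 289 299 304 311 322 325 333 340
  343 345 357 358 364 368 370]
 [318 319 320 320 318 317 312 291 284 281 271 266 264 263 262 262 264 266
  267 268 276 277 285 291 312]]
[264.08058764 268.04201379] [371.2720507  362.98927351]
```

```bash
python3 -m inch '[1,0.42,0,0,-1, 1,0.42,0,0,-1, 0,0,0,0,-1, 0,0,-0.6,0,-1, 0,0,-0.6,0,-1, 0,0,0,0,-1, 0,0,0,0,-1]'
python3 - <<'E'
from workcell import monitor,camera
from h import *
s=monitor.observe();print(s["tool_pos"],s["contact_force"],s["wrist_torque"])
a=camera("wrist")[:,:,::-1][200:370,220:420];b=camera("scene")[:,:,::-1][150:260,200:340]
cv2.imwrite("pics/c4.png",np.hstack([cv2.resize(a,(400,340)),cv2.resize(b,(400,340))]))
E
```

```text
clock: 4.95
tool_pos: [0.6163, -0.0013, 0.1234]
tcp_rot: [180.0, 0.1, 21.6]
contact_force: [-0.2, -0.4, -0.4]
grip_width: 0.0491
grasp_force: 25.6
[ 0.61633837 -0.00130258  0.12342387] [-0.2040938  -0.43611425 -0.43759079] [ 0.05599432 -0.0365136  -0.00433343]
```

View pics/c4.png

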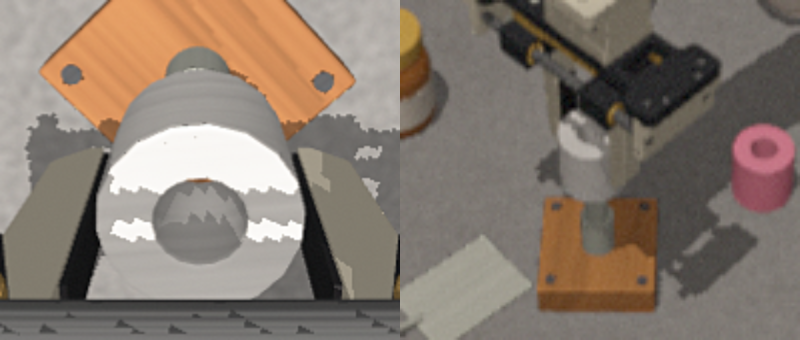

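Left half: the held sleeve's rim and bore centre in the wrist view is at about (320,311). Right half: in the scene view the sleeve hovers over the pin, with pin axis near px x=269.3 and sleeve axis near 265.1. I'll check this against the projected verticals.

```bash
python3 - <<'E'
from workcell import monitor
from h import *
x,y,_=w("scene",268.6,221.4,.055);print(proj("scene",[[x,y,z] for z in(.03,.055,.093,.115,.138)]))
print(proj("scene",[[x+.003,y,.115],[x,y+.003,.115]]))
t=monitor.observe()["tool_pos"];print("rim",w("wrist",320,311,t[2]+.0145)-t)
E
```

```text
[[269.03728933 228.96577934]
 [268.6        221.4       ]
 [267.91284457 209.44730748]
 [267.50215376 202.26569272]
 [267.06233803 194.54280896]]
[[266.17395533 202.69437372]
 [268.04997166 203.21184351]]
rim [0.00368621 0.0002895  0.0145    ]
```

```bash
for i in 1 2; do python3 -m inch '[0,0,-0.15,0,-1, 0,0,-0.15,0,-1, 0,0,0,0,-1]' | grep -E "pos|force"; done
```

```text
tool_pos: [0.6164, -0.0001, 0.1107]
contact_force: [-0.0, -0.2, -0.7]
grasp_force: 25.6
tool_pos: [0.6162, -0.0, 0.0982]
contact_force: [-0.9, -0.3, -1.5]
grasp_force: 25.6
```

```bash
for i in 1 2 3; do python3 -m inch '[0,0,-0.1,0,-1, 0,0,-0.05,0,-1, 0,0,0,0,-1]' | grep -E "pos|contact|width"; done
```

```text
tool_pos: [0.6168, -0.0, 0.0931]
contact_force: [0.2, -0.5, -1.5]
grip_width: 0.0491
tool_pos: [0.6168, -0.0, 0.087]
contact_force: [0.6, -0.4, 0.7]
grip_width: 0.0491
tool_pos: [0.6177, 0.0001, 0.0864]
contact_force: [-7.4, -0.8, 22.7]
grip_width: 0.0496
```

It stopped with its underside at about 55 mm and a 23 N upward push, so it rests on the shoulder. This sleeve belongs in the tin.

```bash
python3 -m inch '[0,0,0.6,0,-1, 0,0,1,0,-1, 0,0,0.5,0,-1, -0.29,-0.9,0,0,-1, -0.29,-0.9,0,0,-1, -0.29,-0.9,0,0,-1, -0.29,-0.9,0,0,-1, -0.29,-0.9,0,0,-1]' | grep -E "pos|contact"; python3 -m inch '[-0.29,-0.9,0,0,-1, -0.29,-0.9,0,0,-1, -0.29,-0.9,0,0,-1, 0,-0.1,-0.9,0,-1, 0,0,-0.9,0,-1, 0,0,-0.6,0,-1, 0,0,0,0,-1, 0,0,0,0,-1]'|grep -E "pos|contact|width"
python3 - <<'E'
from workcell import monitor
from h import *
t=monitor.observe()["tool_pos"];print(t)
E
```

```text
tool_pos: [0.5585, -0.1814, 0.1656]
contact_force: [0.8, -0.3, -0.0]
tool_pos: [0.5247, -0.292, 0.0698]
contact_force: [1.2, 0.8, -0.1]
grip_width: 0.049
[ 0.52467877 -0.29200124  0.0697653 ]
```

```bash
python3 -m inch '[0,0,-0.4,0,-1, 0,0,-0.35,0,-1, 0,0,0,0,-1]' | grep -E "pos|contact"; for i in 1 2; do python3 -m inch '[0,0,-0.06,0,-1, 0,0,0,0,-1]'|grep -E "pos|contact|width"; done
```

```text
tool_pos: [0.5236, -0.2917, 0.0388]
contact_force: [-0.8, 0.1, -1.2]
tool_pos: [0.5247, -0.2922, 0.0376]
contact_force: [0.9, 0.6, -0.8]
grip_width: 0.0493
tool_pos: [0.5249, -0.2923, 0.0366]
contact_force: [-2.0, 1.8, 7.4]
grip_width: 0.0494
```

```bash
python3 -m inch '[0,0,0,0,0.5, 0,0,0,0,0.5, 0,0,0,0,0.5, 0,0,0,0,0.5, 0,0,0.5,0,0.5, 0,0,1,0,0.5, 0,0,1,0,0.5, 0,0,0.8,0,1]'|grep -E "clock|pos|contact|width"
python3 - <<'E'
from workcell import camera
from h import *
I=camera("wrist")[:,:,::-1];cv2.imwrite("pics/w5.png",I)
J=camera("top")[:,:,::-1];cv2.imwrite("pics/t5.png",J);print(ell("top",J,319,294,14))
E
```

```text
clock: 9.65
tool_pos: [0.5248, -0.2921, 0.1687]
contact_force: [1.0, 0.5, 0.4]
grip_width: 0.0742
(array([318.3, 293.5]), array([19.1, 19.3]), array([0.4548, 0.0987, 0.045 ]))
```

View pics/w5.png

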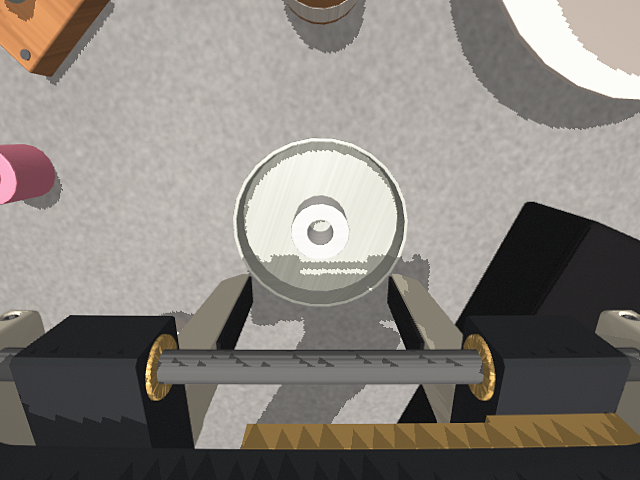

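The first sleeve stands upright in the tin, with its rim at (320,232). Now for the second.

```bash
python3 -m inch '[-0.18,0.96,0,0,1, -0.18,0.96,0,0,1, -0.18,0.96,0,0,1, -0.18,0.96,0,0,1, -0.18,0.96,0,0,1, -0.18,0.96,0,0,1, -0.18,0.96,0,0,1, -0.18,0.96,0,0,1]' | grep -E "pos|contact"; python3 -m inch '[-0.16,0.95,0,0,1, -0.16,0.95,0,0,1, 0,0,0,0,1, 0,0,0,0,1, 0,0,0,0,1]'|grep -E "pos|contact|width"
python3 - <<'E'
from workcell import monitor,camera
from h import *
P=[]
for i in range(3): P.append(monitor.observe()["tool_pos"]);I=camera("wrist")[:,:,::-1]
t=np.mean(P,0);p=proj("wrist",[[.4554,.0923,.045]])[0];print(t,p)
cv2.imwrite("pics/w6.png",I);print(ell("wrist",I,p[0],p[1],45))
E
```

```text
tool_pos: [0.4656, 0.0165, 0.1659]
contact_force: [0.6, 0.1, -0.7]
tool_pos: [0.4537, 0.0896, 0.1661]
contact_force: [0.8, -0.6, 0.1]
grip_width: 0.0929
[0.45389618 0.08945591 0.16619715] [316.21278562 231.91959296]
(array([311.8, 229.8]), array([54.4, 56.3]), array([0.4558, 0.0965, 0.045 ]))
```

```bash
python3 -m inch '[0.02,0.12,-1,0,1, 0,0,-1,0,1, 0,0,-0.9,0,1, 0,0,-0.5,0,1, 0,0,0,0,1, 0,0,0,0,1]' 15| grep -E "pos|contact"; python3 -m inch '[0,0,0,0,-1, 0,0,0,0,-1, 0,0,0,0,-1, 0,0,0,0,-1, 0,0,0,0,-1, 0,0,0,0,-1, 0,0,0,0,-1, 0,0,0,0,-1]' 25| grep -E "pos|contact|width|grasp"
cat > rim.py <<'E'
from workcell import monitor,camera
from h import *
P=[]
for i in range(3): P.append(monitor.observe()["tool_pos"]);I=camera("wrist")[:,:,::-1]
print("tool",np.mean(P,0).round(4))
import sys
for I in [I,cv2.imread("pics/w3.png")]:
    g=I[200:350,250:400].min(2); m=(g>225).astype(np.uint8); n,l,st,c=cv2.connectedComponentsWithStats(m)
    k=np.vstack([q for q in cv2.findContours(m,0,1)[0] if cv2.contourArea(q)>30])[:,0]+[250,200]
    top=np.array([[x,k[k[:,0]==x][:,1].min()] for x in np.unique(k[:,0]) if 280<x<362]);
    print("rim x",k[:,0].min(),k[:,0].max(),"topmost",top[:,1].min(),"parab",np.polyfit(top[:,0]-320,top[:,1],2).round(3))
cv2.imwrite("pics/w_%d.png"%int(monitor.observe()["clock"]*100),I)
E
python3 rim.py
```

```text
tool_pos: [0.455, 0.0954, 0.0308]
contact_force: [-0.3, 0.3, 0.2]
tool_pos: [0.4547, 0.096, 0.0308]
contact_force: [-1.1, -0.2, 2.9]
grip_width: 0.0502
grasp_force: 25.0
tool [0.4547 0.0961 0.0308]
rim x 275 371 topmost 268 parab [1.00000e-02 1.00000e-02 2.68232e+02]
rim x 275 370 topmost 262 parab [1.00000e-02 7.00000e-03 2.62285e+02]
```

```bash
python3 -m inch '[0,0,0.7,0,-1, 0,0,1,0,-1, 0,0,1,0,-1, 0.8,-0.48,0,0,-1, 0.8,-0.48,0,0,-1, 0.8,-0.48,0,0,-1, 0.8,-0.48,0,0,-1, 0.8,-0.48,0,0,-1]' 25| grep -E "pos|contact"; python3 -m inch '[0.1,0.02,0,0,-1, 0,0,0,0,-1, 0,0,0,0,-1, 0,0,0,0,-1]' | grep -E "pos|contact|width|grasp"
python3 rim.py
```

```text
tool_pos: [0.6152, -0.0011, 0.1379]
contact_force: [0.5, 0.1, -0.9]
tool_pos: [0.6173, 0.0022, 0.1385]
contact_force: [1.1, 0.1, -0.8]
grip_width: 0.0498
grasp_force: 25.0
tool [0.6176 0.002  0.1386]
rim x 274 371 topmost 268 parab [1.00000e-02 1.00000e-02 2.68044e+02]
rim x 275 370 topmost 262 parab [1.00000e-02 7.00000e-03 2.62285e+02]
```

Shift x by about +2 mm and y by −1 mm, then descend to just above the shoulder.

```bash
python3 -m inch '[0.05,-0.03,-0.4,0,-1, 0,0,-0.4,0,-1, 0,0,-0.2,0,-1, 0,0,0,0,-1]'| grep -E "pos|contact"; python3 -m inch '[0,0,-0.1,0,-1, 0,0,-0.1,0,-1, 0,0,0,0,-1]'| grep -E "pos|contact";for i in 1 2; do python3 -m inch '[0,0,-0.07,0,-1, 0,0,0,0,-1]' | grep -E "pos|contact"; done
```

```text
tool_pos: [0.6193, -0.0005, 0.0965]
contact_force: [-0.2, -0.8, -1.1]
tool_pos: [0.6205, -0.0004, 0.0904]
contact_force: [0.1, -0.5, -1.2]
tool_pos: [0.6206, -0.0005, 0.0877]
contact_force: [0.8, 0.1, -1.3]
tool_pos: [0.6204, -0.0005, 0.0848]
contact_force: [0.4, -0.3, -0.6]
```

```bash
for i in 1 2; do python3 -m inch '[0,0,-0.08,0,-1, 0,0,0,0,-1]' | grep -E "pos|contact"; done
```

```text
tool_pos: [0.6204, -0.0005, 0.0814]
contact_force: [-0.2, 0.3, -0.5]
tool_pos: [0.6203, -0.0005, 0.0781]
contact_force: [-0.7, 0.0, -0.3]
```

It has passed the shoulder freely. I'll carry on to the base, expecting contact at TCP z of about 0.056.

```bash
python3 -m inch '[0,0,-0.15,0,-1, 0,0,-0.15,0,-1, 0,0,-0.1,0,-1, 0,0,0,0,-1]'| grep -E "pos|contact"; for i in 1 2 3; do python3 -m inch '[0,0,-0.06,0,-1, 0,0,0,0,-1]' | grep -E "pos|contact"; done
```

```text
tool_pos: [0.62, -0.0005, 0.0616]
contact_force: [-0.2, 1.0, -0.8]
tool_pos: [0.6206, -0.0004, 0.06]
contact_force: [-0.3, 0.9, -1.1]
tool_pos: [0.6205, -0.0004, 0.0577]
contact_force: [-0.0, -0.6, -1.2]
tool_pos: [0.621, -0.0004, 0.0559]
contact_force: [1.1, 0.5, 1.7]
```

```bash
python3 -m inch '[0,0,-0.06,0,-1, 0,0,0,0,-1]' | grep -E "pos|contact|width"
```

```text
tool_pos: [0.621, -0.0004, 0.0558]
contact_force: [-4.5, -0.5, 14.1]
grip_width: 0.0502
```

It's seated on the base: underside at about 25 mm, 14 N up. This sleeve goes in the large crate.

```bash
python3 -m inch '[0,0,0.5,0,-1, 0,0,1,0,-1, 0,0,0.9,0,-1, -0.26,0.92,0,0,-1, -0.26,0.92,0,0,-1, -0.26,0.92,0,0,-1, -0.26,0.92,0,0,-1, -0.26,0.92,0,0,-1]' | grep -E "pos|contact"; python3 -m inch '[-0.26,0.92,0,0,-1, -0.26,0.92,0,0,-1, -0.26,0.92,0,0,-1, 0,0,-0.7,0,-1, 0,0,-0.8,0,-1, 0,0,-0.6,0,-1, 0,0,0,0,-1, 0,0,0,0,-1]'|grep -E "pos|contact|width"
```

```text
tool_pos: [0.5681, 0.1849, 0.1489]
contact_force: [0.7, 0.1, -0.3]
tool_pos: [0.5375, 0.2941, 0.0651]
contact_force: [0.0, -0.1, -0.2]
grip_width: 0.0502
```

```bash
python3 -m inch '[0,0,-0.3,0,-1, 0,0,-0.3,0,-1, 0,0,0,0,-1]' | grep -E "pos|contact"; for i in 1 2; do python3 -m inch '[0,0,-0.06,0,-1, 0,0,0,0,-1]'|grep -E "pos|contact|width"; done
```

```text
tool_pos: [0.5365, 0.2932, 0.0396]
contact_force: [0.4, -0.8, -0.5]
tool_pos: [0.5375, 0.294, 0.0386]
contact_force: [0.4, -0.2, -0.6]
grip_width: 0.0502
tool_pos: [0.538, 0.2943, 0.0369]
contact_force: [-0.0, -0.4, 1.9]
grip_width: 0.05
```

Touching the crate floor. I'll release and retreat, then take one last look.

```bash
python3 -m inch '[0,0,0,0,0.5, 0,0,0,0,0.5, 0,0,0,0,0.5, 0,0,0,0,0.5, 0,0,0.5,0,0.5, 0,0,1,0,0.5, 0,0,1,0,0.5, 0,0,1,0,0.5]'|grep -E "clock|pos|contact|width"
python3 -m inch '[0,-0.9,0.5,0,0.5, 0,-0.9,0,0,0.5, 0,-0.9,0,0,0.5, 0,0,0,0,0.5, 0,0,0,0,0.5]'|grep -E "clock|pos|contact|width"
python3 - <<'E'
from workcell import camera
from h import *
a=camera("top")[:,:,::-1][90:390,90:540];b=camera("scene")[:,:,::-1]
cv2.imwrite("pics/f.png",np.hstack([cv2.resize(a,(450,300)),cv2.resize(b,(350,262))[:,:] if 0 else cv2.copyMakeBorder(cv2.resize(b,(350,262)),0,38,0,0,0)]))
E
```

```text
clock: 19.9
tool_pos: [0.5372, 0.2938, 0.1775]
contact_force: [0.7, 0.3, -1.1]
grip_width: 0.0698
clock: 20.4
tool_pos: [0.5376, 0.1852, 0.1963]
contact_force: [-0.6, 0.7, -0.0]
grip_width: 0.0698
```

View pics/f.png

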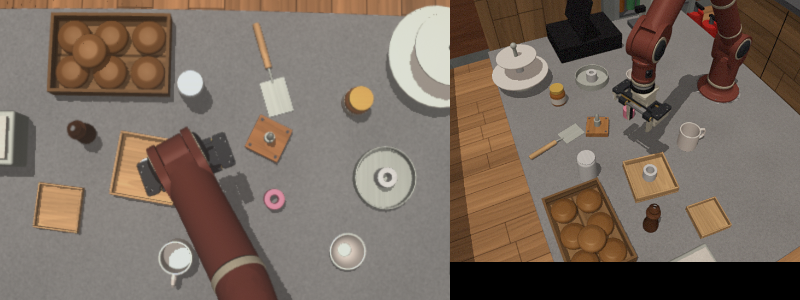

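The view shows one sleeve upright in the large crate (650,172 in the right half) and the other upright in the tin (387,177 in the left half). The gauge is free and everything else is where it was.

```bash
python3 -c "
from workcell import job
print(job.hand_in())"
```

```text
the job is handed in; nothing more can be done
None
```

The job is done and handed in at about 20 s on the robot's clock: the right-hand sleeve stopped at the pin's shoulder and stands in the tin, and the left-hand one went all the way down to the base and stands in the large crate.

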